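# Back the canister into the bench fence and unscrew its cap

## Task

Stand the square grey canister flush and square in the inner corner of the wooden L-shaped fence and let go of it, cap still on. Then, with the canister staying there, unscrew its black cap (well over a full turn anticlockwise), lift it clear and set it down gently on the bench, open side down, away from the canister. Do not tip the canister, drop anything or disturb the round glass jar and the loose stone offcut.

Things in the scene. Friction and masses are not known exactly. Their poses are not given: they have to be found in the camera images.
- canister: Grey plastic canister, 0.8 to 0.98 kg, loose: square body 62 x 62 mm, 85 mm high, blank paper label on its -x face, 126 mm high with its cap on. Origin: centre of its underside; z up, x and y square to the faces.
- neck (a point): Centre of the mouth of the canister's round neck, 120 mm above its underside, hidden in the cap. The neck (41 mm across, in the middle of the body's top) has a coarse right-hand smooth three-start thread, lead 15 mm; a cap turned about 2 rad past its release clicks down 5 mm into the next start.
- cap: Black ribbed round screw cap, 54 mm across, 33 mm high, 60 g. Origin: centre of its open underside, z to its top; at the start 92 to 94 mm above the canister's underside (7 mm above the body's top). Turns easily, 1.4 mm play; anticlockwise from above it climbs 15 mm a turn and is off the thread after about 1.3 turns (8 to 8.5 rad); before that a pull lifts the canister too.
- fence: L of two wooden battens fixed to the bench, 22 mm thick, 28 mm high. Origin: inner corner at bench level. Inner faces are its planes x = 0 (back batten, on the +x side, from y = -150 to 22 mm) and y = 0 (left batten, on the +y side, from x = -150 to 0). The canister belongs at x < 0, y < 0, its middle 31 mm from both faces. Inside the L the bench is bare for 0.18 m.
- round_jar: Bystander: round glass jar with a lid, 60 mm in diameter, 81 mm high, loose. Origin: centre of its underside.
- offcut: Bystander: broken white stone offcut, 30 x 42 x 23 mm, loose. Origin: centre of its underside.
There are look-alikes about, which are no part of the job. What is meant by the cap is not orange, and is the smaller of those in its own colour.

How it is judged (in metres and radians):
On the way, in this order (a step that is already met when the one before it is completed fails the run):
1. the canister stands released, flush and square in the fence corner, its cap still on (x of canister in the frame of fence between -0.035 and -0.028 m and y of canister in the frame of fence between -0.035 and -0.028 m and (angle between the x axis of canister and the x axis of fence, either way round below 0.07 rad or angle between the x axis of canister and the y axis of fence, either way round below 0.07 rad) and height (world z) of canister below 0.004 m and angle between canister's own z axis and vertical below 0.06 rad and contact force between the fingers and canister below 0.1 N and contact force between the fingers and cap below 0.1 N and z of cap in the frame of canister below 0.1 m), for 0.2 s.
2. the cap has come off its thread and is lifted clear of the neck while the canister stays in the corner (x of canister in the frame of fence between -0.039 and -0.028 m and y of canister in the frame of fence between -0.039 and -0.028 m and (angle between the x axis of canister and the x axis of fence, either way round below 0.1 rad or angle between the x axis of canister and the y axis of fence, either way round below 0.1 rad) and height (world z) of canister below 0.004 m and angle between canister's own z axis and vertical below 0.06 rad and z of cap in the frame of canister above 0.122 m and horizontal distance between cap and canister below 0.05 m), for 0.1 s.
At the end, for the whole second after the job is handed in: The canister stands upright on the bench in the fence corner, within 8 mm of both battens and square to them within 5.7 degrees; the cap lies flat on the bench, open side down, its middle more than 75 mm from the canister's middle; both at rest and released (x of canister in the frame of fence between -0.039 and -0.028 m and y of canister in the frame of fence between -0.039 and -0.028 m and (angle between the x axis of canister and the x axis of fence, either way round below 0.1 rad or angle between the x axis of canister and the y axis of fence, either way round below 0.1 rad) and height (world z) of each of canister, cap below 0.004 m and angle between canister's own z axis and vertical below 0.06 rad and angle between cap's own z axis and vertical below 0.1 rad and horizontal distance between cap and canister above 0.075 m and linear speed of each of cap, canister below 0.02 m/s and contact force between the fingers and canister below 0.1 N and contact force between the fingers and cap below 0.1 N); the robot touches nothing.
It fails at once if the canister tipped by more than 20 degrees (angle between canister's own z axis and vertical above 0.35 rad).
It fails at once if the canister dropped (linear speed of canister above 0.5 m/s and contact force between the fingers and canister below 0.1 N and contact force between the fingers and cap below 0.1 N).
It fails at once if the cap dropped (linear speed of cap above 0.5 m/s and contact force between the fingers and canister below 0.1 N and contact force between the fingers and cap below 0.1 N).
It fails at once if the round jar moved by more than 30 mm (distance of round_jar from where it was at the start of the episode above 0.03 m).
It fails at once if the stone offcut moved by more than 30 mm (distance of offcut from where it was at the start of the episode above 0.03 m).
It also fails if it takes over 72 s, if anything falls off the work surface, if the arm or the gripper's body presses on something with over 40 N, if the wrist force passes 120 N, or if a joint passes its speed limit or range.

## Robot

A 6-joint arm with a two-finger parallel gripper is mounted at the origin on a cart in front of the work surface, level with it; the furniture and walls round the work are solid. World frame = base frame: x ahead of the robot, y to its left, z up, the work surface at z = 0. Lengths are in m, angles in degrees, forces in N, time in s.
With the tool pointing down it reaches from about 0.4 to 0.825 m from the base axis. Payload 7 kg.
Tool frame: the origin (TCP) lies at the very end of the fingers, on their centre line; the grasp point (between the pads) lies hold_point_z behind it (hold_point_z is the distance from the TCP to the grasp point, in m); z points along the fingers, y is the line along which they close (so a half turn about z gives the same grasp; the last joint's range is limited). The gripper opens to 88 mm and grips with 3 to 60 N. Pads are 19 mm wide; open, the fingers measure 130 mm over their backs; the gripper's body (78 mm by 193 mm) begins 47 mm behind the grasp point.
Start: joints at [-54.941, 20.546, 0.682, 0, -70.136, -16.507], TCP at [0.215, -0.64, 0.227] pointing down, gripper open.
Joint ranges: [-176.03, 176.03], [-82.01, 121.73], [-58.28, 71.71], [-173.87, 95.51], [-174.79, -0.11], [-173.66, 173.66]. Speed limits (degrees/s): [136.94, 136.94, 172.46, 180, 180, 180].

## Interface

Orientations are given as [roll, pitch, yaw] about the fixed x, y, z axes, in that order (R = Rz(yaw) Ry(pitch) Rx(roll)).
In Python, from plant import get_obs, snapshot, close_job, hold_point_z gives the robot as it stands.
- The arm moves only by the tool play_rows, never from a script. Its argument "commands" is a list that holds one entry, the list of rows, each a list of 7 numbers: the shift along the tool's x, y, z in cm, then the turn, a rotation vector about the tool's x, y, z in degrees, then the opening, from 0 (shut) to 1 (fully open). In form: [[[x, y, z, ax, ay, az, fingers], ...]]. A call has 1 to 20 rows; each row is the pose to reach, as a shift and turn from the pose commanded when the call began, along the tool's axes at that moment; what a row does not reach only later rows make up. A row lasts 1/12 s, in which the tool goes at most 41.7 mm and 7.16 degrees, less where a joint would pass 70% of its speed; a pose out of reach is approached as far as the arm can. A call with a gripper value outside its range is refused whole. The fingers move at their own pace and stop on an object; the grip force is fixed at half the most. Time passes only in rows, so rows that repeat a pose let the fingers close. It gives the time, the measured TCP pose, the force, the opening and the grip force at its end, in the units of the state.
- get_obs(): the state, without advancing time (a new reading comes with each control period).
- snapshot(name): name is "scene" or "top" or "wrist"; returns a dict with "frame" (384x512x3 uint8, red, green, blue), "camera_matrix" (3x3 intrinsics, pixels), "origin" and "attitude" of the camera in the world. Camera axes: x right, y down, z forward; pixel columns grow to the right and rows downward; lengths in m; the calibration is good to about 2 mm. A picture is of the moment at which its call begins. There is no depth.
- close_job(): hands the job in; it is judged then, once.
The state is a dict: "clock": time; "joint_pos": joint angles; "qvel": joint speeds; "tau": joint torques, N m; "tool_pos": TCP position; "orientation": TCP orientation; "force": force on the tool from outside, world axes, zero at the start; "moment": the same for the moment, N m; "opening": finger opening in m; "gripper_force": force on a finger pad.
Only numpy, scipy, OpenCV 4.12 (cv2) and the standard library are available. Lean on these libraries where they do the work, as an engineer would, in place of code of your own. Each camera call takes 0.05 s, during which the arm holds its last target. There are 200 camera calls.

## Working session

There is one attempt and no reset: what is moved stays moved. The work goes in short steps, Python scripts to look and compute and a tool call to move; the robot and the scene stay as the last step left them, time stands still between calls to the robot, and variables do not carry over. Pictures are saved under pics/ and viewed, at most 11 in all, crops included, and the job is handed in when it is done.

Besides the shell and the picture viewer there is one more tool, called after "Request:" by a JSON object that holds its "fn" and its "kwargs". play_rows: Moves the arm, as the interface text tells. Its arguments: {"type":"object","properties":{"commands":{"type":"array","items":{"type":"array","items":{"type":"array","items":{"type":"number"}}}}},"required":["commands"]}

```bash
ls; mkdir -p pics
python3 - <<'E'
from plant import *
import cv2,pickle
print(hold_point_z,get_obs())
ims=[]
for n in("scene","top"):
    s=snapshot(n);pickle.dump(s,open(n+".pkl","wb"));cv2.imwrite(f"pics/{n}0.png",s["frame"][...,::-1]);print(n,s["camera_matrix"],s["origin"],s["attitude"])
E
```

```text
pics
0.0188 {'clock': 0.0, 'joint_pos': array([-5.49414112e+01,  2.05936926e+01,  6.35886301e-01, -1.93995988e-02,
       -7.01361906e+01, -1.65060389e+01]), 'qvel': array([-0.05197513, -0.10197007,  0.05755518, -0.09392906, -0.07505932,
       -0.01401378]), 'tau': array([ 1.39874439e-03, -5.82722354e+01,  2.93060035e+01,  6.99756235e+00,
        7.08594176e-03, -2.12913192e-04]), 'tool_pos': array([ 0.21458364, -0.63948724,  0.22561552]), 'orientation': array([ 1.79904695e+02, -9.22325449e-03, -1.61454049e+02]), 'force': array([-0.28362691,  0.9277656 , -0.82286247]), 'moment': array([-0.00085252, -0.02118486,  0.02459171]), 'gripper_force': 0.0, 'opening': 0.08744899376211294}
scene [[464.22099447   0.         263.8309681 ]
 [  0.         464.22099447 190.87623131]
 [  0.           0.           1.        ]] [-0.1091242  -0.70577342  0.67100511] [-1.21168863e+02  6.05870897e-02 -4.69446758e+01]
top [[417.82575097   0.         255.22943156]
 [  0.         417.82575097 183.97413328]
 [  0.           0.           1.        ]] [ 0.44105895 -0.07485409  1.00143147] [-173.10350481   -0.92205083  -89.91567779]
```

View pics/scene0.png

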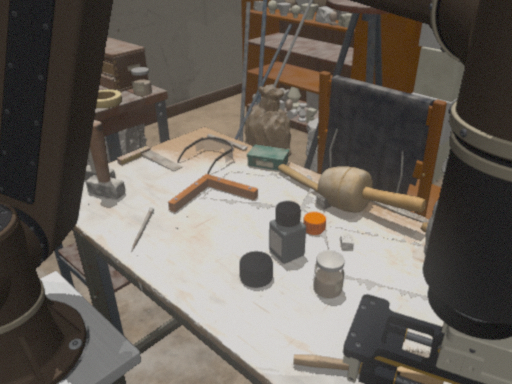

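View pics/top0.png

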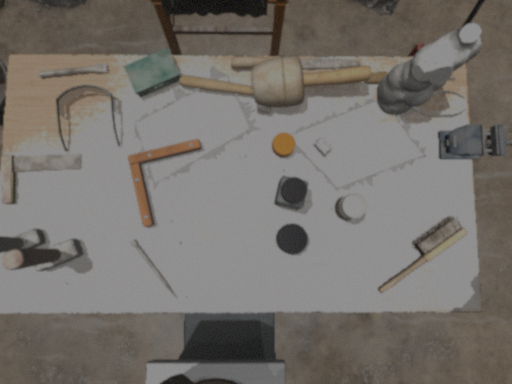

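The canister with its black cap is at scene (288,235) and top (292,190). The look-alikes are a larger black cap lying on the bench at top (292,239) and an orange cap at (284,144). The jar is at (351,207), the offcut at (322,146) and the fence corner near (133,158). The cap I want is the small black one on the grey canister, and I'll confirm that in an enlarged crop.

```bash
cat > h.py <<'E'
import numpy as np,cv2,pickle
from scipy.spatial.transform import Rotation as R
def ray(s,px):
    d=np.linalg.inv(s["camera_matrix"])@np.array([px[0],px[1],1.0])
    return R.from_euler("xyz",s["attitude"],degrees=True).as_matrix()@d
def on(s,px,z):
    d=ray(s,px);o=np.array(s["origin"]);return (o+d*(z-o[2])/d[2])[:2]
def proj(s,p):
    c=R.from_euler("xyz",s["attitude"],degrees=True).as_matrix().T@(np.array(p)-s["origin"])
    q=s["camera_matrix"]@c;return q[:2]/q[2]
E
python3 - <<'E'
from h import *
t=pickle.load(open("top.pkl","rb"));s=pickle.load(open("scene.pkl","rb"))
a=cv2.resize(t["frame"][165:265,255:355],(400,400),interpolation=3)
b=cv2.resize(s["frame"][190:290,235:335],(400,400),interpolation=3)
cv2.imwrite("pics/crop1.png",np.hstack([a,b])[...,::-1])
# dark masks
for n,im,k in(("top",t,1),("scene",s,1)):
    f=im["frame"];hsv=cv2.cvtColor(f,cv2.COLOR_RGB2HSV)
    m=(hsv[...,2]<42).astype(np.uint8)
    _,_,st,c=cv2.connectedComponentsWithStats(m)
    for i in range(1,len(st)):
        if 150<st[i][4]<3000: print(n,st[i],c[i])
f=t["frame"];hsv=cv2.cvtColor(f,cv2.COLOR_RGB2HSV)
for p in((292,190),(280,200),(300,204),(292,239),(170,153),(142,190),(200,200)):print(p,hsv[p[1],p[0]])
m=((hsv[...,0]<16)&(hsv[...,1]>110)).astype(np.uint8)
_,l,st,c=cv2.connectedComponentsWithStats(m)
for i in range(1,len(st)):
    if st[i][4]>300:print("wood",st[i],c[i])
E
```

```text
top [ 160    0  108   18 1446] [214.68533887   6.49792531]
top [ 180  326   86   35 1574] [227.89771283 348.16645489]
top [163 375  30   9 159] [178.01257862 380.2327044 ]
scene [354   0  77  26 618] [398.41262136   9.72491909]
scene [455 134  57  33 331] [485.         153.61933535]
scene [   0  207   51  103 2510] [ 23.56055777 260.57131474]
scene [ 28 297  36  58 754] [ 48.02387268 326.12334218]
scene [400 353  78  31 409] [438.90953545 370.69437653]
(292, 190) [156  25  51]
(280, 200) [ 68  10 105]
(300, 204) [140  11  71]
(292, 239) [30  9 54]
(170, 153) [ 12 119 122]
(142, 190) [ 14 128 131]
(200, 200) [  0   2 144]
wood [268   0  20  51 311] [277.34405145  19.66237942]
wood [129 140  71  85 943] [152.75715801 171.31601273]
```

View pics/crop1.png

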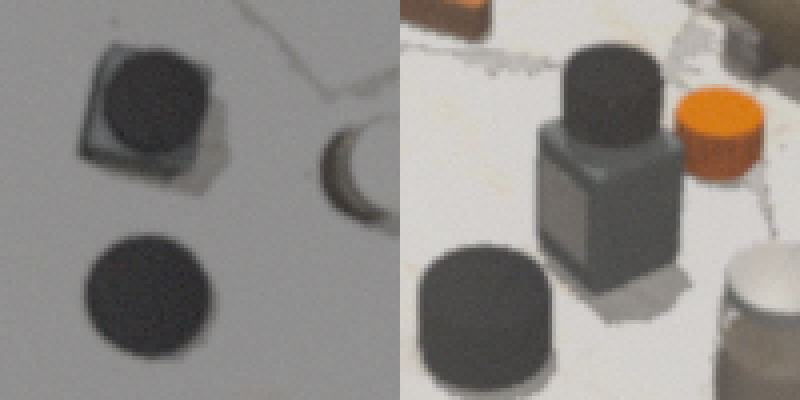

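The crop confirms it: the narrower black cap sits on the grey square canister (crop centre (156,101)), while the wider black one lies loose on the bench. Next I'll measure it and the fence.

Run:
```python
from h import *
t=pickle.load(open("top.pkl","rb"));s=pickle.load(open("scene.pkl","rb"))
f=t["frame"];v=cv2.cvtColor(f,cv2.COLOR_RGB2HSV)
m=(cv2.GaussianBlur(v[...,2],(3,3),0)<62).astype(np.uint8);_,l,st,c=cv2.connectedComponentsWithStats(m)
for i in range(1,len(st)):
    if 150<st[i][4]<900 and 260<c[i][0]<320: print(st[i],c[i],on(t,c[i],.126))
for n,im,pp in(("scene",s,[(269.5,221),(282.5,235.5),(306,227)]),("top",t,[(283,176.2),(308,182.3)])):
    q=[on(im,p,.085) for p in pp];print(n,np.round(q,4))
    for a,b in zip(q,q[1:]):print(np.linalg.norm(b-a),np.degrees(np.arctan2(*(b-a)[::-1])))
# body bottom near corner etc
print("scene base near corner",on(s,(235+(600-400)/4,190+292/4),0))
h=v
m=((h[...,0]<20)&(h[...,1]>80)).astype(np.uint8);m[:135]=0;m[230:]=0;m[:,:120]=0;m[:,205:]=0
cols=range(155,195,2)
up=[(c,np.where(m[:,c])[0].min()-.5) for c in cols];dn=[(c,np.where(m[:,c])[0].max()+.5) for c in cols]
rows=range(175,220,2)
lf=[(np.where(m[r])[0].min()-.5,r) for r in rows];rt=[(np.where(m[r])[0].max()+.5,r) for r in rows]
def line(P):
    x,y,a,b=cv2.fitLine(np.float32(P),cv2.DIST_HUBER,0,.01,.01).ravel();r=np.abs((np.float32(P)-[a,b])@[-y,x]);return np.array([a,b]),np.array([x,y]),r.max()
for n,P,z in(("back out top",up,.028),("back in bot",dn,0),("left out top",lf,.028),("left in bot",rt,0)):
    Q=[on(t,p,z) for p in P];p,d,r=line(Q);d=d*np.sign(d[np.argmax(abs(d))]);print(n,p,d,np.degrees(np.arctan2(d[1],d[0])),r)
for nm,px,z in(("jar",(351,203),.081),("offcut",(322,147),.02)):print(nm,on(t,px,z))
big=np.hstack([cv2.resize(f[130:230,110:210],(400,400),interpolation=3),cv2.resize(s["frame"][165:220,160:265],(400,210),interpolation=3).copy() if 0 else cv2.resize(s["frame"][140:240,160:260],(400,400),interpolation=3)])
cv2.imwrite("pics/crop2.png",big[...,::-1])
```

```text
[281 179  25  27 492] [293.30081301 190.81300813] [ 0.53271933 -0.1691379 ]
[278 225  29  28 631] [291.72424723 238.681458  ] [ 0.43257591 -0.16490229]
scene [[ 0.5132 -0.1406]
 [ 0.4925 -0.1965]
 [ 0.5502 -0.2136]]
0.05964586174920656 -110.24424963085029
0.06015704423978758 -16.430090517043723
top [[ 0.5695 -0.151 ]
 [ 0.5561 -0.2063]]
0.05696543100569444 -103.64243626582744
scene base near corner [ 0.50677575 -0.19372405]
back out top [0.6545109  0.09214961] [-0.25191197  0.96775013] 104.59068 0.0013670735
back in bot [0.6328467 0.1156823] [-0.260056   0.9655935] 105.07339 0.0014006933
left out top [0.5274675  0.18531388] [0.9685849  0.24868314] 14.3996 0.0010791647
left in bot [0.5367514  0.17156553] [0.969971   0.24322064] 14.076703 0.0012698565
jar [ 0.51069287 -0.30175164]
offcut [ 0.649668   -0.25049309]
```

View pics/crop2.png

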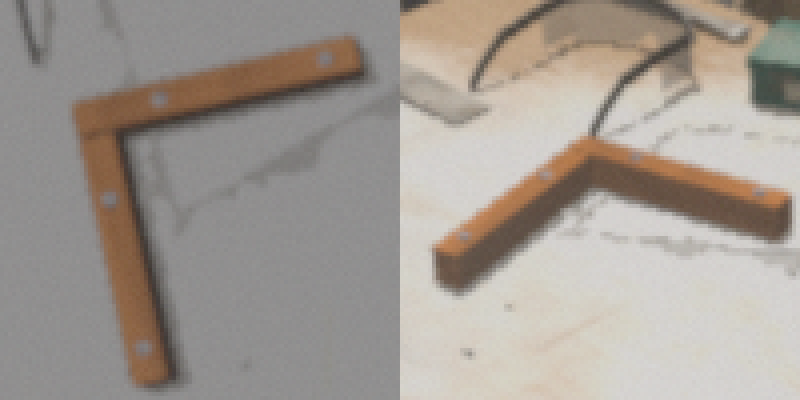

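The fence crop shows a clear L: its inner top corner is at scene (208,181), and its inner base corner is just below at (209,186). The mask's inner border looks like the top inner edge, so I'll recompute from the batten centrelines and cross-check with the second view.

Run:
```python
from h import *
from scipy.optimize import least_squares
t=pickle.load(open("top.pkl","rb"));s=pickle.load(open("scene.pkl","rb"))
v=cv2.cvtColor(t["frame"],cv2.COLOR_RGB2HSV)
m=((v[...,0]<20)&(v[...,1]>80)).astype(np.uint8);m[:135]=0;m[230:]=0;m[:,:120]=0;m[:,205:]=0
e=lambda a,k:np.where(a)[0].min()-.5 if k==0 else np.where(a)[0].max()+.5
a=np.radians(14.4);X=np.array([np.cos(a),np.sin(a)]);Y=np.array([-X[1],X[0]])
b=[[np.median([on(t,(c,e(m[:,c],k)),.028)@X for c in range(155,195)]) for k in(0,1)],[np.median([on(t,(e(m[r],k),r),.028)@Y for r in range(175,220)]) for k in(0,1)]]
b=np.array(b);print("width",b[:,0]-b[:,1]);cen=b.mean(1)-.011
C=cen[0]*X+cen[1]*Y;print("corner",C,"scene px",proj(s,[*C,0]),proj(s,[*C,.028]))
print("scene corner top/base",on(s,(208,181),.028),on(s,(209,186),0))
T=C-.031*X-.031*Y;print("target",T)
# canister two-view
print("cap scene",on(s,(288,207),.126))
o1,o2=np.array(t["origin"]),np.array(s["origin"]);d1,d2=ray(t,(293.7,190.3)),ray(s,(288,206.5))
k=np.linalg.lstsq(np.c_[d1,-d2],o2-o1,rcond=None)[0];print("tri",o1+k[0]*d1,o2+k[1]*d2)
# yaw/pos from observed body corners in both views (corner assignments, z=.085 plus base)
ob=[(s,(269.5,221),(-31,31,85)),(s,(282.5,235.5),(-31,-31,85)),(s,(306,227),(31,-31,85)),(t,(283,176.2),(31,31,85)),(t,(308,182.3),(31,-31,85)),(t,(275,204),(-31,31,0)),(s,(285,263),(-31,-31,0))]
def f(p):
    Rz=R.from_euler("z",p[2]).as_matrix();return np.concatenate([proj(i,Rz@(np.array(q)/1000)+[p[0],p[1],0])-u for i,u,q in ob])
r=least_squares(f,[.533,-.169,-.28],loss="soft_l1");print(r.x[:2],np.degrees(r.x[2]),np.round(r.fun.reshape(-1,2),1))
```

```text
width [0.02208635 0.02150687]
corner [0.60855495 0.18361267] scene px [207.65738956 186.85996921] [207.02117267 178.26736997]
scene corner top/base [0.6002932  0.16997734] [0.61431983 0.18445324]
target [0.58623826 0.1458772 ]
cap scene [ 0.53534905 -0.17378801]
tri [ 0.53384776 -0.17003037  0.12564573] [ 0.53657231 -0.17273531  0.12622836]
[ 0.53362209 -0.17396551] -13.889027549128947 [[-2.1 -0.3]
 [ 1.1 -0.7]
 [ 1.  -1.6]
 [ 0.1 -0.7]
 [ 2.3 -0.1]
 [-0.8  1.2]
 [-2.2  2.9]]
```

```bash
cat > go.py <<'E'
import sys
from h import *
from plant import get_obs
x,y,z,yaw=map(float,sys.argv[1:5]);o=get_obs()
M=R.from_euler("xyz",o["orientation"],degrees=True);d=M.inv().apply(np.array([x,y,z])-o["tool_pos"])*100
w=(M.inv()*R.from_euler("xyz",[180,0,yaw],degrees=True)).as_rotvec(degrees=True)
print("shift cm",d.round(2),"rotvec",w.round(2),"pos",o["tool_pos"].round(4),o["orientation"].round(2),"q",o["joint_pos"].round(0),"F",o["force"].round(1),"open",round(o["opening"],4),"t",o["clock"])
E
python3 go.py .535 -.172 .20 -104.5
```

```text
shift cm [-45.25  34.13   2.62] rotvec [ 8.000e-02  3.000e-02 -5.695e+01] pos [ 0.2146 -0.6395  0.2257] [ 1.7991e+02 -1.0000e-02 -1.6145e+02] q [-55.  21.   1.  -0. -70. -17.] F [-0.1  0.7 -0.4] open 0.0878 t 0.1
```

Request:
{"fn": "play_rows", "kwargs": {"commands": [[[-45.3,34.1,2.6,0,0,-57,1],[-45.3,34.1,2.6,0,0,-57,1],[-45.3,34.1,2.6,0,0,-57,1],[-45.3,34.1,2.6,0,0,-57,1],[-45.3,34.1,2.6,0,0,-57,1],[-45.3,34.1,2.6,0,0,-57,1],[-45.3,34.1,2.6,0,0,-57,1],[-45.3,34.1,2.6,0,0,-57,1],[-45.3,34.1,2.6,0,0,-57,1],[-45.3,34.1,2.6,0,0,-57,1],[-45.3,34.1,2.6,0,0,-57,1],[-45.3,34.1,2.6,0,0,-57,1],[-45.3,34.1,2.6,0,0,-57,1],[-45.3,34.1,2.6,0,0,-57,1],[-45.3,34.1,2.6,0,0,-57,1],[-45.3,34.1,2.6,0,0,-57,1],[-45.3,34.1,2.6,0,0,-57,1]]]}}

```text
clock: 1.52
tool_pos: [0.5353, -0.1724, 0.2002]
orientation: [179.9, -0.0, -104.4]
force: [-0.5, 0.1, 0.7]
opening: 0.0873
gripper_force: 0.0
```

```bash
python3 go.py .535 -.172 .064 -104.5
python3 - <<'E'
from h import *
from plant import *
s=snapshot("wrist");pickle.dump(s,open("w.pkl","wb"));cv2.imwrite("pics/w1.png",s["frame"][...,::-1]);print(s["origin"],s["attitude"])
E
```

```text
shift cm [-0.03  0.03 13.62] rotvec [ 0.06 -0.01  0.09] pos [ 0.5353 -0.1724  0.2002] [ 1.7994e+02 -1.0000e-02 -1.0441e+02] q [  2.  11. -16.  -0. -63. -16.] F [-0.5  0.1  0.7] open 0.0873 t 1.5167
[ 0.51667545 -0.24916947  0.35825928] [ 1.62839612e+02 -4.70501722e-02  1.65600912e+02]
```

View pics/w1.png

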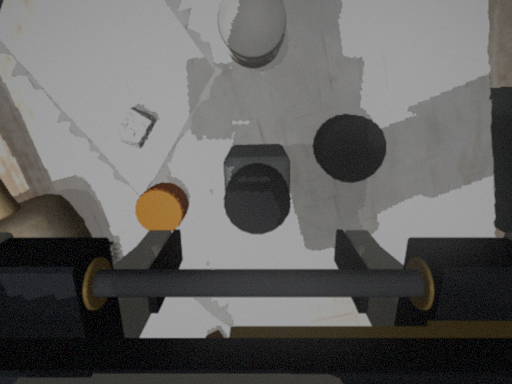

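The wrist view shows the capped canister at (257,198), square to the gripper (body edge level at row 145) and centred between the fingers. I'll descend now.

Run:
```python
from h import *
w=pickle.load(open("w.pkl","rb"));print(on(w,(257.5,198),.126),on(w,(228,145),.085),on(w,(289,145),.085))
```

```text
[ 0.53585217 -0.17499061] [ 0.55235133 -0.21675185] [ 0.49954878 -0.20318854]
```

Request:
{"fn": "play_rows", "kwargs": {"commands": [[[0,0,4,0,0,0,1],[0,0,8,0,0,0,1],[0,0,10,0,0,0,1],[0,0,12,0,0,0,1],[0,0,13.5,0,0,0,1],[0,0,13.5,0,0,0,1],[0,0,13.5,0,0,0,1]]]}}

```text
clock: 2.15
tool_pos: [0.5348, -0.1735, 0.0653]
orientation: [179.9, -0.0, -104.5]
force: [0.3, 0.3, -0.2]
opening: 0.0877
gripper_force: 0.0
```

Request:
{"fn": "play_rows", "kwargs": {"commands": [[[0,0,0,0,0,0,0.4],[0,0,0,0,0,0,0.4],[0,0,0,0,0,0,0.4],[0,0,0,0,0,0,0.4],[0,0,0,0,0,0,0.4],[0,0,0,0,0,0,0.4],[0,0,0,0,0,0,0.4],[0,0,0,0,0,0,0.4]]]}}

```text
clock: 2.82
tool_pos: [0.5361, -0.1725, 0.0663]
orientation: [-179.9, 0.0, -104.4]
force: [-1.1, -0.1, 6.6]
opening: 0.062
gripper_force: 29.9
```

Request:
{"fn": "play_rows", "kwargs": {"commands": [[[0,0,-0.5,0,0,0,0.4],[0,0,-1,0,0,0,0.4],[0,0,-1.5,0,0,0,0.4],[0,0,-1.5,0,0,0,0.4],[0,0,-1.5,0,0,0,0.4]]]}}

```text
clock: 3.23
tool_pos: [0.5355, -0.1724, 0.0804]
orientation: [180.0, 0.0, -104.5]
force: [-0.3, 0.0, -9.1]
opening: 0.0618
gripper_force: 29.9
```

```bash
python3 go.py .566 .128 .08 -75.6
```

```text
shift cm [-29.85   4.55   0.05] rotvec [ 1.000e-02  1.000e-02 -2.886e+01] pos [ 0.5355 -0.1724  0.0804] [ 1.7998e+02  1.0000e-02 -1.0446e+02] q [  2.  18. -24.  -0. -48. -17.] F [-0.3  0.  -9.1] open 0.0618 t 3.2333
```

Request:
{"fn": "play_rows", "kwargs": {"commands": [[[-0.7,0.1,0,0,0,-0.7,0.4],[-2,0.3,0,0,0,-2,0.4],[-4,0.6,0,0,0,-4,0.4],[-6,0.9,0,0,0,-6,0.4],[-8,1.2,0,0,0,-8,0.4],[-10,1.5,0,0,0,-10,0.4],[-12,1.8,0,0,0,-12,0.4],[-14,2.1,0,0,0,-14,0.4],[-16,2.4,0,0,0,-16,0.4],[-18,2.7,0,0,0,-18,0.4],[-20,3,0,0,0,-20,0.4],[-22,3.3,0,0,0,-22,0.4],[-24,3.6,0,0,0,-24,0.4],[-26,3.9,0,0,0,-25.5,0.4],[-27.5,4.2,0,0,0,-27,0.4],[-28.8,4.4,0,0,0,-28,0.4],[-29.5,4.5,0,0,0,-28.9,0.4],[-29.9,4.5,0,0,0,-28.9,0.4],[-29.9,4.5,0,0,0,-28.9,0.4],[-29.9,4.5,0,0,0,-28.9,0.4]]]}}

```text
clock: 4.9
tool_pos: [0.5665, 0.1278, 0.0804]
orientation: [180.0, -0.0, -75.6]
force: [0.8, -1.2, -9.4]
opening: 0.0616
gripper_force: 29.9
```

```bash
python3 go.py .5863 .1458 .0665 -75.6
python3 - <<'E'
from h import *
from plant import *
t=snapshot("top");s=snapshot("scene")
pickle.dump((t,s),open("ts2.pkl","wb"))
a=cv2.resize(t["frame"][120:240,100:220],(400,400),interpolation=3);b=cv2.resize(s["frame"][120:240,150:270],(400,400),interpolation=3)
cv2.imwrite("pics/p2.png",np.hstack([a,b])[...,::-1])
E
```

```text
shift cm [-1.25 -2.37  1.39] rotvec [ 0.04 -0.01  0.02] pos [0.5665 0.1278 0.0804] [ 1.7996e+02 -1.0000e-02 -7.5580e+01] q [ 32.  20. -22.   0. -49. -18.] F [ 0.8 -1.2 -9.4] open 0.0616 t 4.9
```

View pics/p2.png

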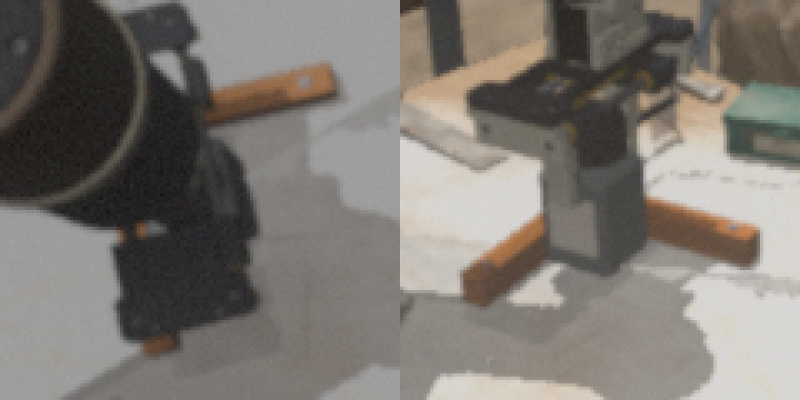

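The scene view shows the canister upright in the grip, inside the L and square to it (base near crop (600,268)). I'll lower it to about 1 mm above the bench and approach the faces.

Request:
{"fn": "play_rows", "kwargs": {"commands": [[[-0.2,-0.5,0.3,0,0,0,0.4],[-0.4,-1,0.6,0,0,0,0.4],[-0.6,-1.4,0.9,0,0,0,0.4],[-0.8,-1.7,1.1,0,0,0,0.4],[-0.9,-1.9,1.2,0,0,0,0.4],[-0.9,-1.9,1.3,0,0,0,0.4],[-0.9,-1.9,1.3,0,0,0,0.4]]]}}

```text
clock: 5.58
tool_pos: [0.5827, 0.1417, 0.0671]
orientation: [180.0, -0.0, -75.5]
force: [0.4, -1.4, -9.0]
opening: 0.0618
gripper_force: 29.9
```

Request:
{"fn": "play_rows", "kwargs": {"commands": [[[0,-0.2,0,0,0,0,0.4],[0,-0.3,0,0,0,0,0.4],[0,-0.4,0,0,0,0,0.4],[0,-0.4,0,0,0,0,0.4]]]}}

```text
clock: 5.92
tool_pos: [0.5871, 0.1428, 0.0678]
orientation: [-180.0, 0.0, -75.6]
force: [-0.9, -0.3, -8.9]
opening: 0.0616
gripper_force: 29.9
```

```bash
python3 go.py .5863 .1458 .0665 -75.6
```

```text
shift cm [-0.31  0.    0.13] rotvec [-0.03  0.    0.05] pos [0.5871 0.1428 0.0678] [-179.97    0.    -75.55] q [ 32.  22. -20.   0. -48. -18.] F [-0.9 -0.3 -8.9] open 0.0616 t 5.9167
```

No contact yet. I'll push further in small steps.

Request:
{"fn": "play_rows", "kwargs": {"commands": [[[0,-0.1,0,0,0,0,0.4],[0,-0.1,0,0,0,0,0.4],[0,-0.2,0,0,0,0,0.4],[0,-0.2,0,0,0,0,0.4]]]}}

```text
clock: 6.25
tool_pos: [0.5888, 0.1432, 0.0676]
orientation: [-180.0, -0.0, -75.5]
force: [0.8, 1.2, -9.0]
opening: 0.0617
gripper_force: 29.9
```

Request:
{"fn": "play_rows", "kwargs": {"commands": [[[-0.1,0,0,0,0,0,0.4],[-0.2,0,0,0,0,0,0.4],[-0.3,0,0,0,0,0,0.4],[-0.4,0,0,0,0,0,0.4],[-0.4,0,0,0,0,0,0.4]]]}}

```text
clock: 6.67
tool_pos: [0.5878, 0.1464, 0.0679]
orientation: [180.0, -0.1, -75.5]
force: [1.9, -6.0, -8.3]
opening: 0.062
gripper_force: 29.8
```

Request:
{"fn": "play_rows", "kwargs": {"commands": [[[0,-0.1,0,0,0,0,0.4],[0,-0.1,0,0,0,0,0.4],[0,-0.2,0,0,0,0,0.4],[0,-0.2,0,0,0,0,0.4]]]}}

```text
clock: 7.0
tool_pos: [0.5888, 0.1466, 0.0673]
orientation: [179.9, -0.1, -75.6]
force: [-2.1, -4.3, -5.6]
opening: 0.0618
gripper_force: 29.8
```

Request:
{"fn": "play_rows", "kwargs": {"commands": [[[0,-0.1,0,0,0,0,0.4],[0,-0.1,0,0,0,0,0.4],[0,-0.2,0,0,0,0,0.4],[0,-0.2,0,0,0,0,0.4]]]}}

```text
clock: 7.33
tool_pos: [0.589, 0.1466, 0.0671]
orientation: [179.7, -0.1, -75.6]
force: [-5.9, -5.5, -2.9]
opening: 0.062
gripper_force: 29.8
```

It touches both battens. I'll lower the last millimetre and release.

Request:
{"fn": "play_rows", "kwargs": {"commands": [[[0,0,0.1,0,0,0,0.4],[0.05,0.1,0.15,0,0,0,0.4],[0.05,0.1,0.15,0,0,0,0.4],[0.05,0.1,0.15,0,0,0,0.4]]]}}

```text
clock: 7.67
tool_pos: [0.589, 0.1461, 0.0667]
orientation: [179.8, -0.1, -75.6]
force: [-7.5, -5.9, 3.4]
opening: 0.0621
gripper_force: 29.8
```

Request:
{"fn": "play_rows", "kwargs": {"commands": [[[0,0,0,0,0,0,0.75],[0,0,0,0,0,0,0.85],[0,0,0,0,0,0,1],[0,0,0,0,0,0,1],[0,0,0,0,0,0,1],[0,0,0,0,0,0,1],[0,0,0,0,0,0,1]]]}}

```text
clock: 8.25
tool_pos: [0.5911, 0.1476, 0.0663]
orientation: [-180.0, 0.0, -75.5]
force: [0.1, -0.4, -0.6]
opening: 0.0874
gripper_force: 0.0
```

Request:
{"fn": "play_rows", "kwargs": {"commands": [[[0,0,-1,0,0,0,1],[0,0,-3,0,0,0,1],[0,0,-6,0,0,0,1],[0,0,-10,0,0,0,1],[0,0,-12,0,0,0,1],[0,0,-12,0,0,0,1],[0,0,-12,0,0,0,1]]]}}

```text
clock: 8.83
tool_pos: [0.5915, 0.1478, 0.1886]
orientation: [-179.8, 0.1, -75.5]
force: [-0.3, -0.0, -0.3]
opening: 0.0873
gripper_force: 0.0
```

```bash
python3 go.py .5888 .1466 .20 -75.6
python3 - <<'E'
from h import *
from plant import *
w=snapshot("wrist");s=snapshot("scene")
pickle.dump((w,s),open("ws3.pkl","wb"))
b=cv2.resize(s["frame"][120:240,150:270],(400,384),interpolation=3);a=cv2.resize(w["frame"][100:300,160:360],(384,384),interpolation=3)
cv2.imwrite("pics/p3.png",np.hstack([a,b])[...,::-1])
E
```

```text
shift cm [ 0.05  0.29 -1.14] rotvec [-0.23  0.07  0.05] pos [0.5915 0.1478 0.1886] [-1.7977e+02  7.0000e-02 -7.5540e+01] q [ 32.  16. -11.   0. -63. -18.] F [-0.3 -0.  -0.3] open 0.0873 t 8.8333
```

View pics/p3.png

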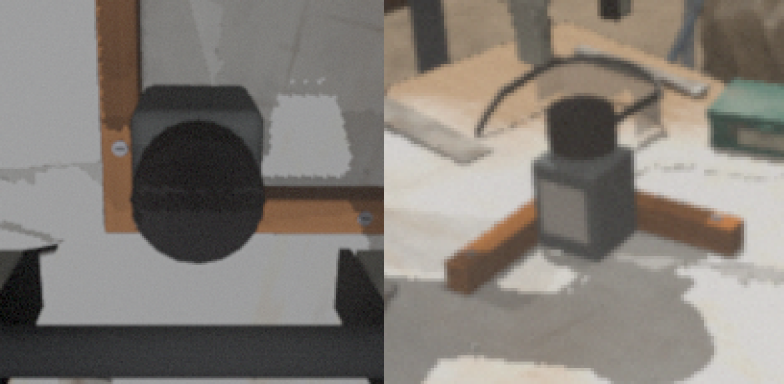

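The wrist crop shows the canister flush against both battens and square to them. The cap centre is at crop (198,192), about wrist (263,200).

```bash
python3 - <<'E'
from h import *
w,s=pickle.load(open("ws3.pkl","rb"))
P=lambda u,v:(160+u/1.92,100+v/1.92)
c=on(w,P(198,192),.126);print("cap wrist",c, "cap scene",on(s,(150+583*0+(582-384)*.3,120+104*120/384),.126))
a=np.radians(14.4);X=np.array([np.cos(a),np.sin(a)]);Y=np.array([-X[1],X[0]])
e1=on(w,P(137,40),.028);e2=on(w,P(330,198),.028)
for e in(e1,e2):print("rel canister from edge, X,Y:",(e-c)@X,(e-c)@Y)
E
python3 go.py .5888 .1466 .20 -75.6
```

```text
cap wrist [0.59048723 0.14228356] cap scene [0.59376255 0.14751719]
rel canister from edge, X,Y: 0.031452349563060325 -0.05183593371353532
rel canister from edge, X,Y: -0.07730920440377982 0.036638051215017425
shift cm [ 0.02  0.15 -1.41] rotvec [0.04 0.01 0.04] pos [0.5902 0.1472 0.1859] [ 1.7996e+02  1.0000e-02 -7.5560e+01] q [ 32.  16. -11.  -0. -63. -18.] F [-0.2  0.2 -0.2] open 0.0874 t 8.9333
```

Request:
{"fn": "play_rows", "kwargs": {"commands": [[[0.2,0.1,0,0,0,7,1],[0.2,0.1,0,0,0,14,1],[0.2,0.1,0,0,0,21,1],[0.2,0.1,0,0,0,28,1],[0.2,0.1,0,0,0,35,1],[0.2,0.1,0,0,0,42,1],[0.2,0.1,0,0,0,49,1],[0.2,0.1,0,0,0,56,1],[0.2,0.1,0,0,0,63,1],[0.2,0.1,0,0,0,70,1],[0.2,0.1,0,0,0,77,1],[0.2,0.1,0,0,0,84,1],[0.2,0.1,0,0,0,91,1],[0.2,0.1,0,0,0,98,1],[0.2,0.1,0,0,0,105,1],[0.2,0.1,0,0,0,112,1],[0.2,0.1,0,0,0,119,1],[0.2,0.1,0,0,0,126,1],[0.2,0.1,0,0,0,133,1],[0.2,0.1,0,0,0,140,1]]]}}

```text
clock: 10.6
tool_pos: [0.5895, 0.1448, 0.1845]
orientation: [-179.8, -0.1, 144.1]
force: [0.8, 0.2, -0.8]
opening: 0.0873
gripper_force: 0.0
```

```bash
python3 go.py .590 .145 .097 140
python3 - <<'E'
from h import *
from plant import *
w=snapshot("wrist");pickle.dump(w,open("w4.pkl","wb"))
m=(cv2.GaussianBlur(cv2.cvtColor(w["frame"],cv2.COLOR_RGB2HSV)[...,2],(3,3),0)<55).astype(np.uint8)
_,l,st,c=cv2.connectedComponentsWithStats(m)
for i in range(1,len(st)):
    if st[i][4]>800:print(st[i],c[i],on(w,c[i],.126))
E
```

```text
shift cm [-0.04  0.07  8.75] rotvec [-0.16 -0.07  4.1 ] pos [0.5895 0.1448 0.1845] [-1.7985e+02 -7.0000e-02  1.4410e+02] q [  32.   16.  -12.   -0.  -63. -158.] F [ 0.8  0.2 -0.8] open 0.0873 t 10.6
[ 220  163   75   97 4213] [258.09708047 200.89817232] [0.58548096 0.14949053]
[    0   223   512   161 53429] [252.88218009 317.34709615] [0.66759034 0.08463971]
```

Run:
```python
from h import *
w=pickle.load(open("w4.pkl","rb"))
print(proj(w,[.5895,.1448,.126]),proj(w,[.590,.145,.126]),on(w,(257.5,222),.126))
f=w["frame"];print([int(x) for x in f[150:270:4,257].mean(1)])
```

```text
[256.18209237 208.43023129] [256.78537455 208.78913448] [0.59903617 0.13912359]
[99, 102, 97, 57, 25, 30, 39, 30, 32, 27, 32, 22, 30, 27, 38, 36, 39, 35, 40, 39, 32, 39, 56, 99, 105, 151, 151, 150, 153, 150]
```

The two wrist views with opposed headings agree on a hand-eye bias of about 4.7 mm along tool x. That puts the cap centre at (0.5893, 0.1468), which matches the contact position.

```bash
python3 go.py .5893 .1467 .097 144
```

```text
shift cm [0.12 0.16 8.75] rotvec [-0.14 -0.07 -0.42] pos [0.5895 0.1448 0.1845] [-1.7986e+02 -7.0000e-02  1.4358e+02] q [  32.   16.  -12.   -0.  -63. -159.] F [-0.8 -0.5  0.4] open 0.0877 t 10.65
```

Request:
{"fn": "play_rows", "kwargs": {"commands": [[[0.1,0.15,2,0,0,0,1],[0.1,0.15,5,0,0,0,1],[0.1,0.15,7,0,0,0,1],[0.1,0.15,8.2,0,0,0,1],[0.1,0.15,8.8,0,0,0,1],[0.1,0.15,8.8,0,0,0,1],[0.1,0.15,8.8,0,0,0,1],[0.1,0.15,8.8,0,0,0,0.4],[0.1,0.15,8.8,0,0,0,0.4],[0.1,0.15,8.8,0,0,0,0.4],[0.1,0.15,8.8,0,0,0,0.4],[0.1,0.15,8.8,0,0,0,0.4],[0.1,0.15,8.8,0,0,0,0.4],[0.1,0.15,8.8,0,0,0,0.4],[0.1,0.15,8.8,0,0,0,0.4]]]}}

```text
clock: 11.9
tool_pos: [0.5904, 0.147, 0.0984]
orientation: [180.0, 0.0, 144.5]
force: [-0.7, 0.6, 1.1]
opening: 0.0533
gripper_force: 30.0
```

Request:
{"fn": "play_rows", "kwargs": {"commands": [[[0,0,-0.02,0,0,-5,0.4],[0,0,-0.05,0,0,-12,0.4],[0,0,-0.08,0,0,-19,0.4],[0,0,-0.11,0,0,-26,0.4],[0,0,-0.14,0,0,-33,0.4],[0,0,-0.17,0,0,-40,0.4],[0,0,-0.2,0,0,-47,0.4],[0,0,-0.22,0,0,-54,0.4],[0,0,-0.25,0,0,-61,0.4],[0,0,-0.28,0,0,-68,0.4],[0,0,-0.31,0,0,-75,0.4],[0,0,-0.34,0,0,-82,0.4],[0,0,-0.37,0,0,-89,0.4],[0,0,-0.4,0,0,-96,0.4],[0,0,-0.43,0,0,-103,0.4],[0,0,-0.46,0,0,-110,0.4],[0,0,-0.49,0,0,-117,0.4],[0,0,-0.52,0,0,-124,0.4],[0,0,-0.55,0,0,-131,0.4],[0,0,-0.58,0,0,-138,0.4]]]}}

```text
clock: 13.57
tool_pos: [0.5901, 0.1475, 0.1043]
orientation: [-180.0, 0.0, -77.2]
force: [-3.6, 3.0, 4.1]
opening: 0.0539
gripper_force: 30.0
```

```bash
python3 go.py .5893 .1467 .105 0
python3 - <<'E'
from h import *
from plant import *
s=snapshot("scene");o=get_obs();print(o["moment"],o["gripper_force"])
b=cv2.resize(s["frame"][100:240,140:280],(560,560),interpolation=3)
cv2.imwrite("pics/p5.png",b[...,::-1])
E
```

```text
shift cm [ 0.06  0.1  -0.07] rotvec [-3.00e-02  2.00e-02 -7.72e+01] pos [0.5901 0.1475 0.1043] [-1.7999e+02  4.0000e-02 -7.7200e+01] q [ 32.  20. -17.  -0. -53. -20.] F [-3.6  3.   4.1] open 0.0539 t 13.5667
[ 0.7467285   1.31441004 -0.01499296] 29.99866167505388
```

View pics/p5.png

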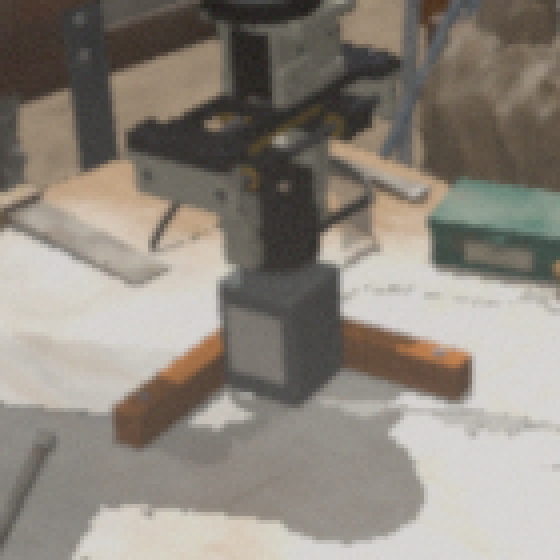

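The canister stays square in the corner (near base corner at crop (295,405)) with the fingers on the cap. I'll continue the stroke.

Request:
{"fn": "play_rows", "kwargs": {"commands": [[[0,0,-0.03,0,0,-7,0.4],[0,0,-0.06,0,0,-14,0.4],[0,0,-0.09,0,0,-21,0.4],[0,0,-0.12,0,0,-28,0.4],[0,0,-0.15,0,0,-35,0.4],[0,0,-0.18,0,0,-42,0.4],[0,0,-0.21,0,0,-49,0.4],[0,0,-0.24,0,0,-56,0.4],[0,0,-0.27,0,0,-63,0.4],[0,0,-0.3,0,0,-70,0.4],[0,0,-0.33,0,0,-77,0.4],[0,0,-0.36,0,0,-84,0.4],[0,0,-0.39,0,0,-91,0.4],[0,0,-0.42,0,0,-98,0.4],[0,0,-0.45,0,0,-105,0.4],[0,0,-0.48,0,0,-112,0.4],[0,0,-0.51,0,0,-119,0.4],[0,0,-0.54,0,0,-126,0.4],[0,0,-0.57,0,0,-133,0.4],[0,0,-0.59,0,0,-140,0.4]]]}}

```text
clock: 15.28
tool_pos: [0.59, 0.1466, 0.1099]
orientation: [-180.0, 0.0, 62.6]
force: [-2.2, 0.1, 4.6]
opening: 0.0534
gripper_force: 30.0
```

Request:
{"fn": "play_rows", "kwargs": {"commands": [[[0,0,-0.03,0,0,-7,0.4],[0,0,-0.06,0,0,-14,0.4],[0,0,-0.09,0,0,-21,0.4],[0,0,-0.12,0,0,-28,0.4],[0,0,-0.14,0,0,-34,0.4],[0,0,-0.16,0,0,-38,0.4],[0,0,-0.16,0,0,-38,0.4],[0,0,-0.16,0,0,-38,0.4]]]}}

```text
clock: 15.95
tool_pos: [0.5904, 0.1468, 0.1115]
orientation: [180.0, 0.0, 100.2]
force: [-0.9, -1.1, 4.1]
opening: 0.0534
gripper_force: 30.0
```

```bash
python3 go.py .5893 .1467 .105 0
python3 - <<'E'
from plant import *
o=get_obs();print(o["moment"],o["gripper_force"])
E
```

```text
shift cm [ 0.01 -0.11  0.65] rotvec [2.0000e-02 0.0000e+00 1.0021e+02] pos [0.5904 0.1468 0.1115] [1.7999e+02 1.0000e-02 1.0021e+02] q [ 32.  20. -17.   0. -54. 158.] F [-0.9 -1.1  4.1] open 0.0534 t 15.95
[-0.41004748  0.33727339  0.00939673] 29.998864798690192
```

Request:
{"fn": "play_rows", "kwargs": {"commands": [[[0,0,0,0,0,0,0.7],[0,0,0,0,0,0,0.8],[0,0,0,0,0,0,1],[0,0,0,0,0,0,1],[0,0,0,0,0,0,1],[0,0,0,0,0,0,1],[0,0,0,0,0,0,1]]]}}

```text
clock: 16.53
tool_pos: [0.5903, 0.147, 0.1113]
orientation: [-180.0, 0.0, 100.4]
force: [-0.0, 0.2, -0.3]
opening: 0.0871
gripper_force: 0.0
```

Request:
{"fn": "play_rows", "kwargs": {"commands": [[[0,0,0,0,0,7,1],[0,0,0,0,0,14,1],[0,0,0,0,0,21,1],[0,0,0,0,0,28,1],[0,0,0,0,0,35,1],[0,0,0,0,0,42,1],[0,0,0,0,0,49,1],[0,0,0,0,0,56,1],[0,0,0,0,0,63,1],[0,0,0,0,0,70,1],[0,0,0,0,0,77,1],[0,0,0,0,0,84,1],[0,0,0,0,0,91,1],[0,0,0,0,0,98,1],[0,0,0,0,0,105,1],[0,0,0,0,0,112,1],[0,0,0,0,0,119,1],[0,0,0,0,0,126,1],[0,0,0,0,0,133,1],[0,0,0,0,0,140,1]]]}}

```text
clock: 18.2
tool_pos: [0.5903, 0.147, 0.1113]
orientation: [-180.0, 0.0, -39.9]
force: [-0.7, -0.9, -0.6]
opening: 0.0876
gripper_force: 0.0
```

Request:
{"fn": "play_rows", "kwargs": {"commands": [[[0,0,0,0,0,7,1],[0,0,0,0,0,14,1],[0,0,0,0,0,21,1],[0,0,0,0,0,28,1],[0,0,0,0,0,35,1],[0,0,0,0,0,42,1],[0,0,0,0,0,49,1],[0,0,0,0,0,55,1],[0,0,0,0,0,55,1],[0,0,0,0,0,55,1]]]}}

```text
clock: 19.03
tool_pos: [0.5903, 0.147, 0.1114]
orientation: [-180.0, 0.0, -94.4]
force: [-0.2, 0.4, 0.1]
opening: 0.0876
gripper_force: 0.0
```

```bash
python3 go.py .59 .1467 .112 0
python3 - <<'E'
from h import *
from plant import *
s=snapshot("scene");w=snapshot("wrist")
b=cv2.resize(s["frame"][130:230,150:250],(400,400),interpolation=3)
a=cv2.resize(w["frame"][100:300,160:360],(400,400),interpolation=3)
cv2.imwrite("pics/p6.png",np.hstack([a,b])[...,::-1])
for z in(.126,.1395,.092,.106):print(z,proj(s,[.59,.1467,z]))
E
```

```text
shift cm [ 0.03  0.03 -0.06] rotvec [ -0.     0.   -94.36] pos [0.5903 0.147  0.1114] [-180.      0.    -94.36] q [ 32.  20. -17.  -0. -54. -37.] F [-0.2  0.4  0.1] open 0.0876 t 19.0333
0.126 [208.52159392 153.06428586]
0.1395 [208.19680157 148.41521866]
0.092 [209.32330401 164.5399382 ]
0.106 [208.9959717  159.85451404]
```

View pics/p6.png

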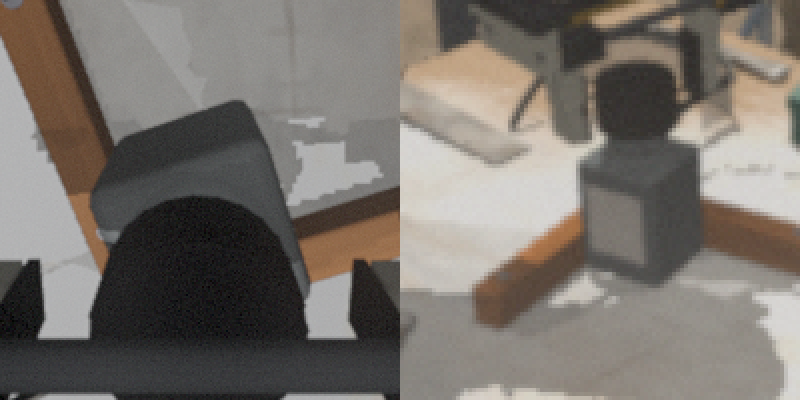

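In the scene crop the cap's top is at (636,74), i.e. row 148.5, which corresponds to z≈0.1395. So the cap stayed up and the canister is still square in the corner. Second stroke now.

Request:
{"fn": "play_rows", "kwargs": {"commands": [[[0,0,0,0,0,0,0.4],[0,0,0,0,0,0,0.4],[0,0,0,0,0,0,0.4],[0,0,0,0,0,0,0.4],[0,0,0,0,0,0,0.4],[0,0,0,0,0,0,0.4],[0,0,0,0,0,0,0.4]]]}}

```text
clock: 19.72
tool_pos: [0.5902, 0.147, 0.1114]
orientation: [180.0, -0.0, -94.5]
force: [0.3, -0.7, -0.1]
opening: 0.0537
gripper_force: 30.0
```

Request:
{"fn": "play_rows", "kwargs": {"commands": [[[0,0,-0.03,0,0,-7,0.4],[0,0,-0.06,0,0,-14,0.4],[0,0,-0.09,0,0,-21,0.4],[0,0,-0.12,0,0,-28,0.4],[0,0,-0.15,0,0,-35,0.4],[0,0,-0.18,0,0,-42,0.4],[0,0,-0.21,0,0,-49,0.4],[0,0,-0.24,0,0,-56,0.4],[0,0,-0.27,0,0,-63,0.4],[0,0,-0.3,0,0,-70,0.4],[0,0,-0.33,0,0,-77,0.4],[0,0,-0.36,0,0,-84,0.4],[0,0,-0.39,0,0,-91,0.4],[0,0,-0.42,0,0,-98,0.4],[0,0,-0.45,0,0,-105,0.4],[0,0,-0.48,0,0,-112,0.4],[0,0,-0.51,0,0,-119,0.4],[0,0,-0.54,0,0,-126,0.4],[0,0,-0.57,0,0,-133,0.4],[0,0,-0.59,0,0,-140,0.4]]]}}

```text
clock: 21.38
tool_pos: [0.5902, 0.1469, 0.1174]
orientation: [-180.0, 0.0, 45.8]
force: [-1.2, -0.1, 1.3]
opening: 0.0539
gripper_force: 30.0
```

Request:
{"fn": "play_rows", "kwargs": {"commands": [[[0,0,-0.03,0,0,-7,0.4],[0,0,-0.06,0,0,-14,0.4],[0,0,-0.09,0,0,-21,0.4],[0,0,-0.12,0,0,-28,0.4],[0,0,-0.15,0,0,-35,0.4],[0,0,-0.18,0,0,-42,0.4],[0,0,-0.2,0,0,-49,0.4],[0,0,-0.22,0,0,-55,0.4],[0,0,-0.22,0,0,-55,0.4],[0,0,-0.22,0,0,-55,0.4]]]}}

```text
clock: 22.22
tool_pos: [0.5903, 0.147, 0.1197]
orientation: [180.0, 0.0, 100.3]
force: [-0.6, -1.1, 1.8]
opening: 0.0535
gripper_force: 30.0
```

Request:
{"fn": "play_rows", "kwargs": {"commands": [[[0,0,-0.1,0,0,0,0.4],[0,0,-0.2,0,0,0,0.4],[0,0,-0.3,0,0,0,0.4],[0,0,-0.3,0,0,0,0.4]]]}}

```text
clock: 22.55
tool_pos: [0.5904, 0.147, 0.1226]
orientation: [180.0, -0.0, 100.4]
force: [0.3, -0.0, -0.8]
opening: 0.0536
gripper_force: 30.0
```

It's free: only the cap's own weight shows on the wrist. I'll lift it clear.

Request:
{"fn": "play_rows", "kwargs": {"commands": [[[0,0,-0.3,0,0,0,0.4],[0,0,-0.8,0,0,0,0.4],[0,0,-1.5,0,0,0,0.4],[0,0,-2.5,0,0,0,0.4],[0,0,-3.5,0,0,0,0.4],[0,0,-3.5,0,0,0,0.4],[0,0,-3.5,0,0,0,0.4],[0,0,-3.5,0,0,0,0.4],[0,0,-3.5,0,0,0,0.4]]]}}

```text
clock: 23.3
tool_pos: [0.59, 0.1469, 0.1571]
orientation: [-180.0, 0.0, 100.4]
force: [-0.5, -0.3, -0.8]
opening: 0.0535
gripper_force: 30.0
```

```bash
python3 go.py .5 .03 .155 100.4
python3 - <<'E'
from h import *
from plant import *
s=snapshot("scene")
b=cv2.resize(s["frame"][100:220,130:280],(750,600),interpolation=3)
cv2.imwrite("pics/p7.png",b[...,::-1])
E
```

```text
shift cm [ -9.86 -10.97   0.22] rotvec [-0.04  0.    0.05] pos [0.59   0.1469 0.1571] [-179.96    0.    100.45] q [ 32.  17. -14.  -0. -59. 158.] F [-0.5 -0.3 -0.8] open 0.0535 t 23.3
```

View pics/p7.png

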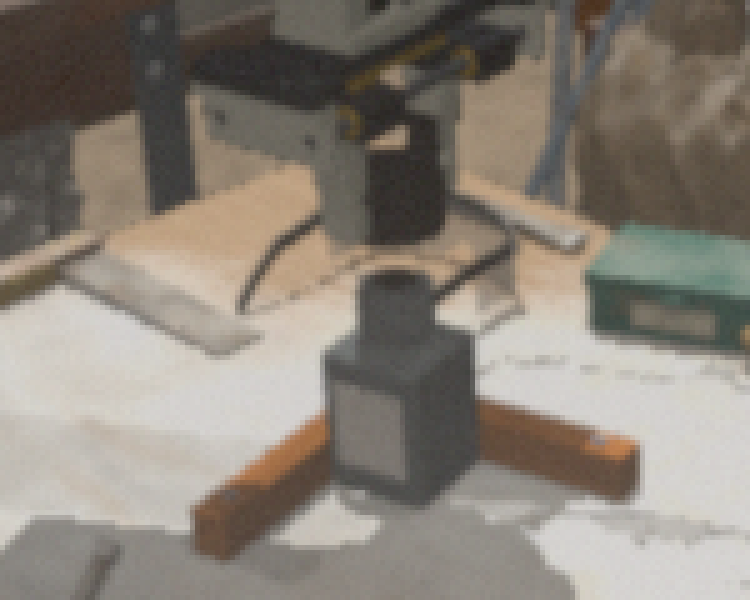

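The cap is off and held over the bare neck (crop (395,280)), with the canister still square in the corner. I'll set it down at about (0.55, -0.02), which is bare bench.

Request:
{"fn": "play_rows", "kwargs": {"commands": [[[-0.7,-0.3,0,0,0,0,0.4],[-2.3,-1,0,0,0,0,0.4],[-4.6,-2,0,0,0,0,0.4],[-7,-3.1,0,0,0,0,0.4],[-9.4,-4.2,0,0,0,0,0.4],[-11.7,-5.2,0,0,0,0,0.4],[-13.7,-6.1,1,0,0,0,0.4],[-15,-6.7,3,0,0,0,0.4],[-15.7,-7,5.5,0,0,0,0.4],[-15.7,-7,8,0,0,0,0.4],[-15.7,-7,10.5,0,0,0,0.4],[-15.7,-7,12.5,0,0,0,0.4],[-15.7,-7,13.5,0,0,0,0.4],[-15.7,-7,14,0,0,0,0.4],[-15.7,-7,14.4,0,0,0,0.4],[-15.7,-7,14.6,0,0,0,0.4],[-15.7,-7,14.7,0,0,0,0.4],[-15.7,-7,14.7,0,0,0,0.4]]]}}

```text
clock: 24.85
tool_pos: [0.5505, -0.02, 0.0112]
orientation: [179.9, -0.0, 100.5]
force: [-0.3, -0.4, -1.4]
opening: 0.0537
gripper_force: 30.0
```

Request:
{"fn": "play_rows", "kwargs": {"commands": [[[0,0,0.05,0,0,0,0.4],[0,0,0.1,0,0,0,0.4],[0,0,0.15,0,0,0,0.4],[0,0,0.2,0,0,0,0.4],[0,0,0.25,0,0,0,0.4],[0,0,0.25,0,0,0,0.4]]]}}

```text
clock: 25.35
tool_pos: [0.5499, -0.0201, 0.0079]
orientation: [-180.0, 0.0, 100.5]
force: [-0.4, -0.1, -0.9]
opening: 0.0537
gripper_force: 30.0
```

Request:
{"fn": "play_rows", "kwargs": {"commands": [[[0,0,0.05,0,0,0,0.4],[0,0,0.1,0,0,0,0.4],[0,0,0.15,0,0,0,0.4],[0,0,0.2,0,0,0,0.4],[0,0,0.2,0,0,0,0.4]]]}}

```text
clock: 25.77
tool_pos: [0.5499, -0.0201, 0.0058]
orientation: [-180.0, 0.0, 100.4]
force: [-1.1, -0.4, -0.8]
opening: 0.0534
gripper_force: 30.0
```

Request:
{"fn": "play_rows", "kwargs": {"commands": [[[0,0,0.03,0,0,0,0.4],[0,0,0.06,0,0,0,0.4],[0,0,0.08,0,0,0,0.4],[0,0,0.08,0,0,0,0.4]]]}}

```text
clock: 26.1
tool_pos: [0.55, -0.0201, 0.0054]
orientation: [180.0, -0.0, 100.5]
force: [-0.9, 0.7, 2.6]
opening: 0.0539
gripper_force: 30.0
```

The wrist force has gone positive, so the cap is on the bench. I'll release it and rise.

Request:
{"fn": "play_rows", "kwargs": {"commands": [[[0,0,0,0,0,0,0.7],[0,0,0,0,0,0,0.8],[0,0,0,0,0,0,1],[0,0,0,0,0,0,1],[0,0,0,0,0,0,1],[0,0,0,0,0,0,1],[0,0,0,0,0,0,1],[0,0,-2,0,0,0,1],[0,0,-5,0,0,0,1],[0,0,-9,0,0,0,1],[0,0,-13,0,0,0,1],[0,0,-17,0,0,0,1],[0,0,-20,0,0,0,1],[0,0,-20,0,0,0,1],[0,0,-20,0,0,0,1]]]}}

```text
clock: 27.35
tool_pos: [0.5509, -0.0198, 0.2075]
orientation: [179.7, -0.0, 100.5]
force: [-0.3, 0.6, -0.5]
opening: 0.0878
gripper_force: 0.0
```

Run:
```python
from h import *
from plant import *
s=snapshot("scene");cv2.imwrite("pics/p8.png",cv2.resize(s["frame"][130:330,140:400],(780,600),interpolation=3)[...,::-1])
```

```text
(no output)
```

View pics/p8.png

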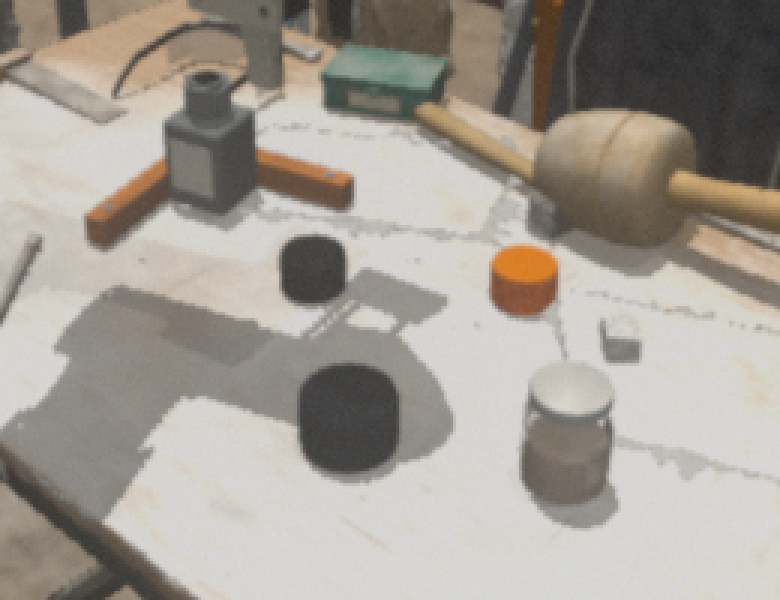

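The cap lies flat at crop (313,270), the canister stands in the corner at (210,150), and the jar and offcut have not been disturbed. Handing in.

```bash
python3 -c "
from plant import *
print(close_job())"
```

```text
the job is handed in; nothing more can be done
None
```

I handed the job in at about 27 s, with no verdict returned: the last picture shows the canister square in the fence corner, its cap unscrewed (about 1.4 turns) and lying open side down on the bench about 17 cm away, and the jar and offcut undisturbed.

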